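# Tag the bench extraction line and set its wheel valve

## Robot

A 6-joint arm with a two-finger parallel gripper is mounted at the origin on the work surface. World frame = base frame: x ahead of the robot, y to its left, z up, the work surface at z = 0. Lengths are in m, angles in rad, forces in N, time in s.
With the tool pointing down it reaches from about 0.25 to 0.725 m from the base axis. Payload 4 kg.
Tool frame: the origin (TCP) lies at the very end of the fingers, on their centre line; the grasp point (between the pads) lies 19 mm behind it; z points along the fingers, y is the line along which they close (so a half turn about z gives the same grasp; the last joint's range is limited). The gripper opens to 85 mm and grips with 20 to 120 N. Pads are 22 mm wide; open, the fingers measure 114 mm over their backs; the gripper's body (76 mm by 85 mm) begins 54 mm behind the grasp point. The pads swing forward as they close: fully open they stand 13 mm farther back than shut.
Start: joints at [-1.311, 0.241, 0.005, 1.335, 0, 1.571], TCP at [0.128, -0.483, 0.231] pointing down, gripper open.
Joint ranges: [-2.72, 2.72], [-1.05, 1.87], [-1.09, 1.28], [-1.99, 2.15], [-1.42, 1.44], [-3.14, 3.14]. Speed limits (rad/s): [2.79, 2.79, 3.14, 3.14, 3.14, 3.14].

## Interface

Orientations are given as [roll, pitch, yaw] about the fixed x, y, z axes, in that order (R = Rz(yaw) Ry(pitch) Rx(roll)).
In Python, from rig import ctrl, capture, camera_info, workorder gives the robot as it stands. The module is installed in compiled form; this text tells all that it offers.
- The arm moves only by the tool move_arm, never from a script. Its argument "series" is a list of rows, each an object of numbers: "fingers": the closure, from -1 (fully open) to 1 (shut); "x", "y", "z": the shift along the tool's x, y, z in mm; "spin": the turn about the tool's z in degrees. In form: [{"fingers": .., "x": .., "y": .., "z": .., "spin": ..}, ...]. A call has 1 to 5 rows; each row shifts and turns the commanded pose from where the row before left it, along the tool's axes as they then stand; what a row does not reach is not made up. A row lasts 1/10 s, in which the tool goes at most 50 mm and 8.59 degrees, less where a joint would pass 70% of its speed; a pose out of reach is approached as far as the arm can. A call is refused whole if a number of a shift passes 50 or a number of a turn 8.59, either way. A call with a gripper value outside its range is refused whole. The fingers move at their own pace and stop on an object; "newtons" is the grip in N (left out, the last holds). Time passes only in rows, so rows that do not move let the fingers close. It gives the time, the measured TCP pose, the force, the opening and the grip force at its end, in the units of the state.
- ctrl.sense(): the state, without advancing time (a new reading comes with each control period).
- capture(name): name is "scene" or "top" or "wrist"; returns the picture (480x640x3 uint8, blue, green, red); there is no depth.
- camera_info(name): a dict with "fx", "fy", "cx", "cy" (pixels), "R" (3x3) and "t" (3): a world point X has camera coordinates R X + t; the wrist camera has in their place "T_tool_cam" (4x4, takes a point from camera to tool coordinates, whose origin is the TCP and whose axes are the flange's). Camera axes: x right, y down, z forward; pixel columns grow to the right and rows downward; lengths in m; the calibration is good to about 2 mm. The wrist camera is an equidistant fisheye: a pixel r from the principal point sees the ray r / f radians off the axis. A picture is of the moment at which its call begins: read the wrist's pose just before it. camera_info takes no time and is no camera call.
- workorder.sign_off(): hands the job in; it is judged then, once.
The state is a dict: "time": time; "joint_positions": joint angles; "qd": joint speeds; "effort": joint torques, N m; "ee_pos": TCP position; "tool_rot": TCP orientation; "ft_force": force on the tool from outside, world axes, zero at the start; "torque": the same for the moment, N m; "opening": opening from 0.0 (shut) to 1.0 (fully open); "gripper_force": force on a finger pad.
Only numpy, scipy, OpenCV 4.12 (cv2) and the standard library are available. Lean on these libraries where they do the work, as an engineer would, in place of code of your own. Each camera call takes 0.05 s, during which the arm holds its last target. There are 200 camera calls.

## Task

Put the extraction line into use: take the tag hanger out of its holder, hook it onto the rail on the longer stretch beside the dark ring mark, 8 cm or more from the ring, then slide it along the rail until its hook is centred on the ring and let go so that it hangs there. Then turn the wheel valve clockwise fully to its stop, pause a moment, back it off anticlockwise exactly two full turns, and finish while still gripping the wheel's upright handle: do not let go at the end. Leave everything else on the bench where it stands.

Things in the scene. Friction and masses are not known exactly. Their poses are not given: they have to be found in the camera images.
- rail: bare steel bar of 12 mm diameter, 350 mm long, on two posts (feet 70 mm wide) at its ends, fixed to the bench; its axis is 200 mm above the bench. Origin on the bench under the bar's middle; its y axis runs along the bar. The bar is reached from above. It stands left or right of the valve.
- rail_mark (a point): the mark: a dark ring, 20 mm wide, around the bar; the point is on the bar's axis (200 mm above the bench), in the middle of the ring's width. The ring is flush: the hook slides over it. It lies up to 90 mm either side of the bar's middle.
- hanger_grip (a point): grip point of the loose 120 g tag hanger: on the axis of the black block, 22 x 22 mm, 44 mm tall, on top of its hook; 20 mm below the block's top, 24 mm above the hook's steel top. Take it from above. Hanger's axes: z up, y along the tag's width (along the bar when hung), x from tag to lip. It starts upright in its holder, this point 165 mm above the bench.
- hanger_hook (a point): where the bar's axis lies in the hook when hung: 35 mm below the grip point. The hook is a channel open below, 24 mm wide in x, 22 mm long in y, its top 6 mm above this point. On +x a lip reaches 24 mm below the point; on -x a leg leads to a white tag plate (60 mm wide), its lower edge 95 mm below. It is lowered straight over the bar, either way round, and hangs almost upright.
- holder: grey slotted block, 60 x 100 x 62 mm, fixed to the bench; the tag plate stands 26 mm deep in its slot and lifts straight out. Origin on the bench under its centre, y along the slot.
- wheel_hub (a point): centre of the dark steel valve wheel, 107 mm above the bench; wheel 114 mm across its outside, rim 14 mm thick, turning about the vertical on a brass valve with a steel pipe on one side.
- handle (a point): the wheel's upright black handle, round, 18 mm diameter, on the rim 50 mm from the hub's axis; it spins freely on its pin, so it can be led round a circle without turning the gripper. The point is on its axis, 141 mm above the bench, 23 mm below its top, 27 mm above the rim's top. Take it from above. Turning takes about 3 N there; a grip of 25 N holds well.
- wheel (a joint): how far the valve is open, rad: 0 is shut, hard against the stop; it grows anticlockwise seen from above, 6.28 a turn, without jumping at full turns. It starts between 2 and 7.5 and stays where it is left. The handle's direction from the hub turns with it.
- tray: grey open tray, 200 x 250 x 45 mm, with a carved wooden panel in it, standing under the rail; origin under its centre. Leave alone.
- jar: small glass jar with a black cap, 48 mm across, 60 mm tall; origin under its centre. Leave alone.
- eyepiece: loose black microscope eyepiece, 40 mm across, 45 mm tall; origin under its centre. Leave alone.
- brush: brush, 160 mm long, lying flat near the robot; origin under its middle. Leave alone.
- phone: black phone, 148 x 72 x 9 mm, lying flat near the robot; origin under its centre. Leave alone.
- ruler: metal ruler, 160 x 30 x 4 mm, lying flat at the far side; origin under its centre. Leave alone.
Mind the look-alikes: they are no part of the job. Leave any orange look-alike of the part that bears wheel_hub alone.

How it is judged:
By the outcome, as a careful person would: the job done as asked, in the order asked, and still so for the second after the job is handed in, while the arm keeps its last pose, push and grip.
It also fails if it takes over 72 s, if anything falls off the work surface, if the arm or the gripper's body presses on something with over 40 N, if the wrist force passes 120 N, or if a joint passes its speed limit or range.

## Working session

There is one attempt and no reset: what is moved stays moved. The work goes in short steps, Python scripts to look and compute and a tool call to move; the robot and the scene stay as the last step left them, time stands still between calls to the robot, and variables do not carry over. Pictures are saved under pics/ and viewed, at most 10 in all, crops included, and the job is handed in when it is done.

Besides the shell and the picture viewer there is one more tool, called in YAML: its name, and indented under it one key for each argument. move_arm: Moves the arm, as the interface text tells. Its arguments: {"type":"object","properties":{"series":{"type":"array"},"newtons":{"type":"number"}},"required":["series"]}

```bash
mkdir -p pics
python3 - <<'E'
from rig import ctrl,capture,camera_info
import cv2
s=ctrl.sense();print(s)
for n in("scene","top"):
    cv2.imwrite(f"pics/{n}0.png",capture(n));print(n,camera_info(n))
print(camera_info("wrist"))
E
```

```text
{'time': 0.0, 'joint_positions': array([-1.31099203e+00,  2.41418288e-01,  3.71630030e-03,  1.33522105e+00,
        2.00926870e-05,  1.57081499e+00]), 'qd': array([ 0.00168831, -0.00217606, -0.00033653,  0.00070712, -0.00152837,
        0.00152194]), 'effort': array([-7.15025726e-04, -3.72318184e+01,  2.52408063e+01,  1.69003877e-02,
       -1.05965735e-04, -4.75276863e-06]), 'ee_pos': array([ 0.12828593, -0.48259531,  0.2304073 ]), 'tool_rot': array([-3.13946594e+00, -2.00529510e-05,  2.59785587e-01]), 'ft_force': array([-0.34586459, -0.50127732, -0.18395261]), 'torque': array([-0.02321009, -0.00575488, -0.00284819]), 'gripper_force': 0.0, 'opening': 1.0005556815905468}
scene {'fx': 471.0701718040531, 'fy': 471.0701718040531, 'cx': 322.5523259628956, 'cy': 240.9385390444637, 'R': array([[-0.82070251,  0.57122479,  0.01223271],
       [ 0.30753454,  0.45968913, -0.83313169],
       [-0.48152872, -0.67999128, -0.55293937]]), 't': array([ 0.35917778, -0.10925385,  1.58893122])}
top {'fx': 481.5541741740441, 'fy': 481.5541741740441, 'cx': 317.06685293970713, 'cy': 228.56083050680667, 'R': array([[-0.01258698, -0.99992004, -0.00121713],
       [-0.98001363,  0.01257806, -0.19853229],
       [ 0.19853172, -0.00130612, -0.98009359]]), 't': array([0.11923007, 0.55324712, 1.18022585])}
{'fx': 371.64829954431775, 'fy': 371.64829954431775, 'cx': 316.06491745790413, 'cy': 237.8763509521021, 'T_tool_cam': array([[-3.35605345e-04, -9.62546704e-01, -2.71115712e-01,
         6.88467639e-02],
       [ 9.99999913e-01, -2.55762120e-04, -3.29830866e-04,
         4.15268343e-04],
       [ 2.48136484e-04, -2.71115799e-01,  9.62546706e-01,
        -1.42238285e-01],
       [ 0.00000000e+00,  0.00000000e+00,  0.00000000e+00,
         1.00000000e+00]])}
```

View pics/scene0.png

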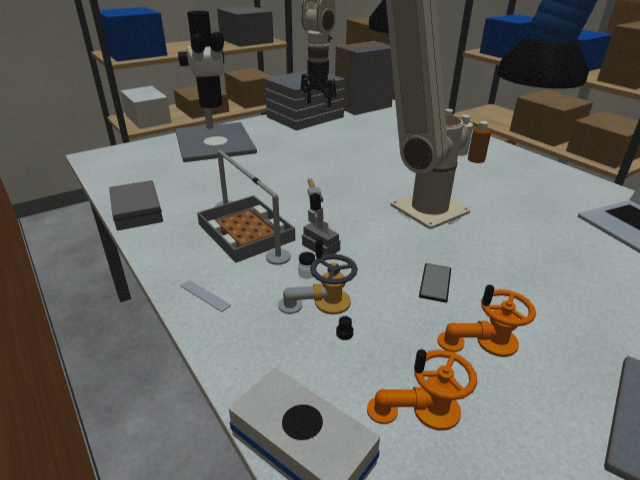

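View pics/top0.png

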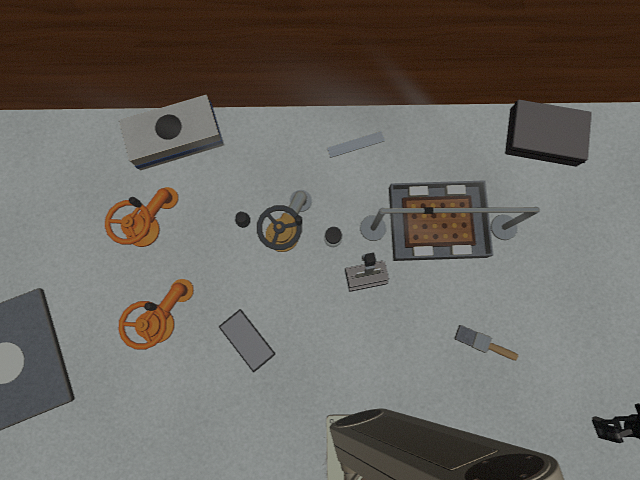

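The bench shows the rail at top (378–538, 211) with the ring at (429,211). The holder with hanger is at (367,272), the steel wheel at (279,228), and the jar at (333,236). Next I'll enlarge these areas.

Run:
```python
import cv2
t=cv2.imread("pics/top0.png");s=cv2.imread("pics/scene0.png")
cv2.imwrite("pics/topA.png",cv2.resize(t[185:305,240:400],None,fx=5,fy=5,interpolation=cv2.INTER_CUBIC))
cv2.imwrite("pics/sceA.png",cv2.resize(s[145:325,190:370],None,fx=3.3,fy=3.3,interpolation=cv2.INTER_CUBIC))
```

```text
(no output)
```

View pics/topA.png

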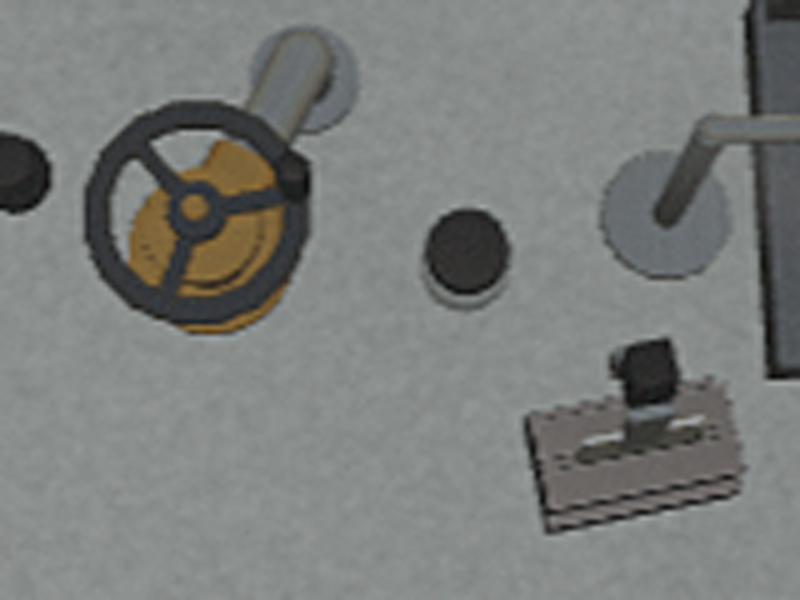

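View pics/sceA.png

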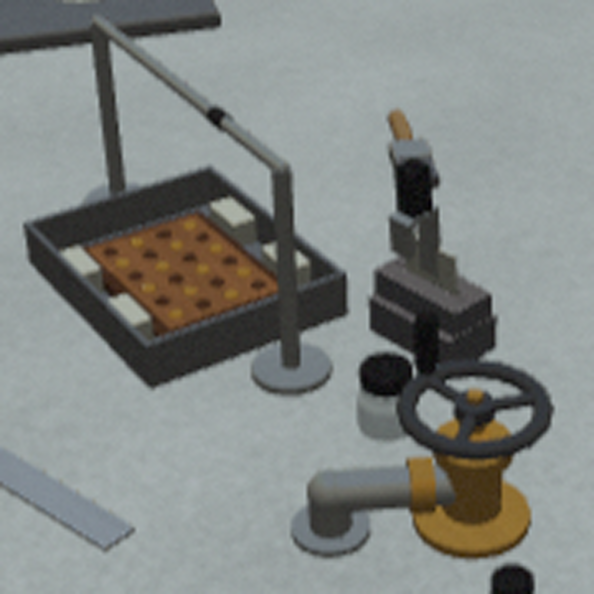

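```bash
cat > h.py <<'E'
import numpy as np,cv2
from rig import ctrl,capture,camera_info
from scipy.spatial.transform import Rotation as Ro
def ray(n,u,v):
    c=camera_info(n);d=c["R"].T@np.array([(u-c["cx"])/c["fx"],(v-c["cy"])/c["fy"],1]);return -c["R"].T@c["t"],d
def atz(n,u,v,z):
    o,d=ray(n,u,v);return (o+d*(z-o[2])/d[2]).round(4)
def wproj(P,s=None):
    s=s or ctrl.sense();c=camera_info("wrist");T=c["T_tool_cam"]
    p=Ro.from_euler("xyz",s["tool_rot"]).inv().apply(np.array(P)-s["ee_pos"])
    q=T[:3,:3].T@(p-T[:3,3]);th=np.arctan2(np.hypot(*q[:2]),q[2]);k=th/np.hypot(*q[:2])
    return c["cx"]+c["fx"]*k*q[0],c["cy"]+c["fy"]*k*q[1]
def watz(u,v,z,s):
    c=camera_info("wrist");T=c["T_tool_cam"];a=np.array([u-c["cx"],v-c["cy"]])/c["fx"];th=np.hypot(*a)
    q=np.r_[a/th*np.sin(th),np.cos(th)];R=Ro.from_euler("xyz",s["tool_rot"]);d=R.apply(T[:3,:3]@q);o=s["ee_pos"]+R.apply(T[:3,3])
    return (o+d*(z-o[2])/d[2]).round(4)
E
python3 - <<'E'
from h import *
A=lambda x,y:(240+x/5,185+y/5); S=lambda x,y:(190+x/3.3,145+y/3.3)
def both(n,a,s,z): print(n,atz("top",*a,z),s and atz("scene",*s,z))
both("hub",A(198,211.5),S(475,407),.107)
both("handle",A(293,175),S(426,338),.141)
both("endL",A(708,128),S(285,168),.2)
both("endR",(538,210),S(100,22),.2)
both("mark",(429,211),S(217,116),.2)
both("blocktop",A(648,362),None,.185)
both("block",A(650,370),S(415,186),.163)
for p in[(527,418),(725,380),(547,525),(740,490)]:print(atz("top",*A(*p),.062))
for p in[(578,458),(705,430)]:print("slot",atz("top",*A(*p),.062))
print("jar",atz("top",*A(467,250),.06),"tray",[atz("top",*p,.045) for p in[(390,184),(486,181),(491,258),(391,260)]])
E
```

```text
hub [0.5486 0.2043 0.107 ] [0.5496 0.2062 0.107 ]
handle [0.5589 0.1562 0.141 ] [0.5574 0.1544 0.141 ]
endL [ 0.5653 -0.0351  0.2   ] [ 0.5645 -0.033   0.2   ]
endR [ 0.5621 -0.3911  0.2   ] [ 0.5632 -0.3811  0.2   ]
mark [ 0.563  -0.1429  0.2   ] [ 0.5655 -0.1443  0.2   ]
blocktop [ 0.4604 -0.0057  0.185 ] None
block [ 0.4597 -0.009   0.163 ] [ 0.4574 -0.0075  0.163 ]
[0.45   0.0424 0.062 ]
[ 0.4679 -0.0578  0.062 ]
[0.3964 0.0337 0.062 ]
[ 0.4126 -0.063   0.062 ]
slot [0.4296 0.0173 0.062 ]
slot [ 0.4428 -0.0467  0.062 ]
jar [0.5365 0.0708 0.06  ] tray [array([ 0.6743, -0.0817,  0.045 ]), array([ 0.6792, -0.3354,  0.045 ]), array([ 0.4744, -0.3314,  0.045 ]), array([ 0.4725, -0.0756,  0.045 ])]
```

```bash
cat >> h.py <<'E'
def go(P,yaw=None,s=None):
    s=s or ctrl.sense();y=s["tool_rot"][2] if yaw is None else np.radians(yaw);d=np.array(P)-s["ee_pos"]
    print("x %.1f y %.1f z %.1f mm, spin %.2f"%(1e3*(d[0]*np.cos(y)+d[1]*np.sin(y)),1e3*(d[0]*np.sin(y)-d[1]*np.cos(y)),-1e3*d[2],np.degrees(s["tool_rot"][2])-np.degrees(y)))
E
python3 -c "
from h import *
go([.4585,-.0075,.255],10.2)"
```

```text
x 409.1 y -409.2 z -24.5 mm, spin 4.68
```

move_arm:
  series:
    - {"fingers": -1, "x": 0, "y": 0, "z": -25, "spin": 4.7}

```text
time: 0.2
ee_pos: [0.1278, -0.4807, 0.2527]
tool_rot: [-3.133, 0.001, 0.176]
ft_force: [0.3, 0.9, -0.0]
opening: 1.003
gripper_force: 0.0
```

move_arm:
  series:
    - {"x": 34, "y": -34}
    - {"x": 34, "y": -34}
    - {"x": 34, "y": -34}
    - {"x": 34, "y": -34}
    - {"x": 34, "y": -34}

```text
invalid input at $.series[0]: expected keys fingers, x, y, z, spin
```

move_arm:
  series:
    - {"x": 34, "y": -34}
    - {"x": 34, "y": -34}
    - {"x": 34, "y": -34}
    - {"x": 34, "y": -34}
    - {"x": 34, "y": -34}

```text
invalid input at $.series[0]: expected keys fingers, x, y, z, spin
```

move_arm:
  series:
    - {"x": 34, "y": -34}
    - {"x": 34, "y": -34}
    - {"x": 0, "y": 0}

```text
invalid input at $.series[0]: expected keys fingers, x, y, z, spin
```

Run:
```python
from h import *
s=ctrl.sense();print(s["ee_pos"],s["tool_rot"])
im=capture("wrist");P=[[.4595,-.0075,.185],[.4595,-.0075,.165],[.549,.2053,.107],[.558,.1555,.164],[.5643,-.1435,.2]]
for p in P:
    q=wproj(p,s);print(q)
    if 0<q[0]<640 and 0<q[1]<480: cv2.drawMarker(im,(int(q[0]),int(q[1])),(0,0,255),0,8)
cv2.imwrite("pics/w1.png",im)
```

```text
[ 0.12779341 -0.48074268  0.25273827] [-3.13275579e+00  7.56873763e-04  1.75712301e-01]
(np.float64(-54.4703790797264), np.float64(-112.34660995013246))
(np.float64(-43.53722829856474), np.float64(-106.96210676646001))
(np.float64(-68.88291274788776), np.float64(-100.10456806283713))
(np.float64(-75.3305662214471), np.float64(-126.02377955723881))
(np.float64(57.211143819619565), np.float64(-225.12193479954902))
```

View pics/w1.png

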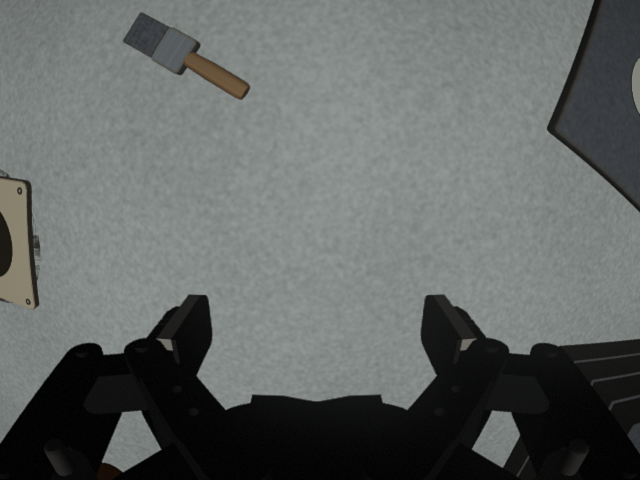

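The moves were refused because all keys are required, so this wrist picture only shows bare bench, the brush at (185,55) and the fingers. I'll send them again with full rows.

move_arm:
  series:
    - {"fingers": -1, "x": 34, "y": -34, "z": 0, "spin": 0}
    - {"fingers": -1, "x": 34, "y": -34, "z": 0, "spin": 0}
    - {"fingers": -1, "x": 34, "y": -34, "z": 0, "spin": 0}
    - {"fingers": -1, "x": 34, "y": -34, "z": 0, "spin": 0}
    - {"fingers": -1, "x": 34, "y": -34, "z": 0, "spin": 0}

```text
time: 0.75
ee_pos: [0.2663, -0.2842, 0.2561]
tool_rot: [3.141, -0.0, 0.177]
ft_force: [1.5, -0.7, 0.8]
opening: 1.004
gripper_force: 0.0
```

move_arm:
  series:
    - {"fingers": -1, "x": 34, "y": -34, "z": 0, "spin": 0}
    - {"fingers": -1, "x": 34, "y": -34, "z": 0, "spin": 0}
    - {"fingers": -1, "x": 34, "y": -34, "z": 0, "spin": 0}
    - {"fingers": -1, "x": 34, "y": -34, "z": 0, "spin": 0}
    - {"fingers": -1, "x": 34, "y": -34, "z": 0, "spin": 0}

```text
time: 1.25
ee_pos: [0.4037, -0.0866, 0.2563]
tool_rot: [3.141, -0.001, 0.179]
ft_force: [1.1, -0.4, 0.3]
opening: 0.997
gripper_force: 0.0
```

move_arm:
  series:
    - {"fingers": -1, "x": 30, "y": -34, "z": 0, "spin": 0}
    - {"fingers": -1, "x": 25, "y": -34, "z": 0, "spin": 0}
    - {"fingers": -1, "x": 0, "y": 0, "z": 0, "spin": 0}

```text
time: 1.55
ee_pos: [0.4468, -0.0078, 0.2557]
tool_rot: [-3.14, -0.001, 0.185]
ft_force: [-1.5, -0.6, 0.2]
opening: 1.0
gripper_force: 0.0
```

Run:
```python
from h import *
s=ctrl.sense();print(s["ee_pos"],s["tool_rot"])
im=capture("wrist");cv2.imwrite("pics/w2raw.png",im);P=[[.4595,-.0075,.185],[.4595,-.0075,.165],[.549,.2053,.107],[.558,.1555,.164],[.5643,-.1435,.2]]
for p in P:
    q=wproj(p,s);print(q)
    if 0<q[0]<640 and 0<q[1]<480: cv2.drawMarker(im,(int(q[0]),int(q[1])),(0,0,255),0,8)
cv2.imwrite("pics/w2.png",im)
```

```text
[ 0.44677942 -0.00776353  0.25567688] [-3.14024949e+00 -5.41008528e-04  1.85462433e-01]
(np.float64(319.18264796159144), np.float64(232.0114472216154))
(np.float64(318.98249634595805), np.float64(224.08958286601242))
(np.float64(96.86194239459209), np.float64(68.83804799870276))
(np.float64(112.72480422068068), np.float64(47.42993810253739))
(np.float64(567.2066506883684), np.float64(117.14186501909805))
```

View pics/w2.png

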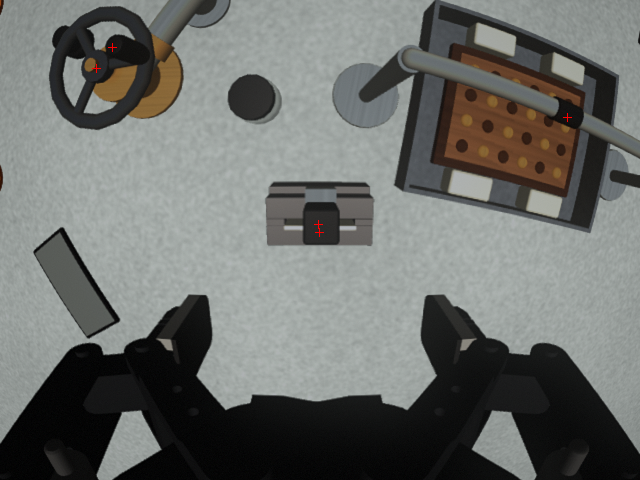

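The block top is centred near (321,227), about 2 mm beyond the (319,232) prediction. The holder edges are level, so the yaw matches. The handle and ring land near their marks.

Run:
```python
from h import *
s=ctrl.sense()
b=watz(321.5,227,.185,s);print(b,[watz(u,245,.185,s) for u in(303,340)],"mark",watz(568,113,.2,s))
go([b[0]-.0005,b[1],.146])
```

```text
[ 0.4615 -0.0103  0.185 ] [array([ 0.4486, -0.0015,  0.185 ]), array([ 0.4526, -0.0233,  0.185 ])] mark [ 0.5656 -0.1458  0.2   ]
x 15.0 y 3.4 z 109.7 mm, spin 0.00
```

move_arm:
  series:
    - {"fingers": -1, "x": 14.5, "y": 2.7, "z": 20, "spin": 0}
    - {"fingers": -1, "x": 0, "y": 0, "z": 40, "spin": 0}
    - {"fingers": -1, "x": 0, "y": 0, "z": 35, "spin": 0}
    - {"fingers": -1, "x": 0, "y": 0, "z": 15, "spin": 0}
    - {"fingers": -1, "x": 0, "y": 0, "z": 0, "spin": 0}

```text
time: 2.1
ee_pos: [0.4569, -0.013, 0.1437]
tool_rot: [-3.141, 0.006, 0.176]
ft_force: [0.2, -0.5, 0.1]
opening: 1.0
gripper_force: 0.0
```

move_arm:
  series:
    - {"fingers": 1, "x": 0, "y": 0, "z": 0, "spin": 0}
    - {"fingers": 1, "x": 0, "y": 0, "z": 0, "spin": 0}
    - {"fingers": 1, "x": 0, "y": 0, "z": 0, "spin": 0}
    - {"fingers": 1, "x": 0, "y": 0, "z": 0, "spin": 0}
    - {"fingers": 1, "x": 0, "y": 0, "z": 0, "spin": 0}
  newtons: 35

```text
time: 2.6
ee_pos: [0.4604, -0.0116, 0.1471]
tool_rot: [-3.141, -0.002, 0.178]
ft_force: [0.1, 0.9, 2.1]
opening: 0.252
gripper_force: 34.6
```

move_arm:
  series:
    - {"fingers": 1, "x": 0, "y": 0, "z": 0, "spin": 0}
    - {"fingers": 1, "x": 0, "y": 0, "z": 0, "spin": 0}
    - {"fingers": 1, "x": 0, "y": 0, "z": 0, "spin": 0}
    - {"fingers": 1, "x": 0, "y": 0, "z": 0, "spin": 0}
    - {"fingers": 1, "x": 0, "y": 0, "z": 0, "spin": 0}

```text
time: 3.1
ee_pos: [0.4605, -0.0116, 0.1469]
tool_rot: [-3.141, -0.002, 0.178]
ft_force: [-0.1, 1.9, 5.4]
opening: 0.252
gripper_force: 35.1
```

move_arm:
  series:
    - {"fingers": 1, "x": 0, "y": 0, "z": -15, "spin": 0}
    - {"fingers": 1, "x": 0, "y": 0, "z": -30, "spin": 0}
    - {"fingers": 1, "x": 0, "y": 0, "z": -40, "spin": 0}
    - {"fingers": 1, "x": 0, "y": 0, "z": -40, "spin": 0}
    - {"fingers": 1, "x": 0, "y": 0, "z": -10, "spin": 0}

```text
time: 3.6
ee_pos: [0.4614, -0.0124, 0.285]
tool_rot: [3.139, -0.006, 0.177]
ft_force: [0.5, -0.5, -1.9]
opening: 0.253
gripper_force: 35.1
```

move_arm:
  series:
    - {"fingers": 1, "x": 0, "y": 0, "z": 0, "spin": 5}
    - {"fingers": 1, "x": 0, "y": 0, "z": 0, "spin": 5.4}
    - {"fingers": 1, "x": 0, "y": 0, "z": 0, "spin": 0}

```text
time: 3.9
ee_pos: [0.459, -0.0122, 0.2799]
tool_rot: [3.141, 0.003, -0.004]
ft_force: [0.5, 0.3, -1.7]
opening: 0.255
gripper_force: 35.0
```

Run:
```python
from h import *
s=ctrl.sense();print(s["ee_pos"],s["tool_rot"],s["ft_force"],s["opening"])
go([.4605,-.25,.275],-.2);go([.5645,-.25,.275],-.2)
```

```text
[ 0.45902664 -0.01215543  0.27987408] [ 3.14095621e+00  2.90356397e-03 -3.77481021e-03] [ 0.45286051  0.32518297 -1.65280607] 0.2549526830123981
x 2.3 y 237.8 z 4.9 mm, spin -0.02
x 106.3 y 237.5 z 4.9 mm, spin -0.02
```

move_arm:
  series:
    - {"fingers": 1, "x": 0, "y": 40, "z": 0, "spin": 0}
    - {"fingers": 1, "x": 0, "y": 48, "z": 0, "spin": 0}
    - {"fingers": 1, "x": 0, "y": 48, "z": 0, "spin": 0}
    - {"fingers": 1, "x": 0, "y": 48, "z": 0, "spin": 0}
    - {"fingers": 1, "x": 0, "y": 48, "z": 0, "spin": 0}

```text
time: 4.4
ee_pos: [0.4581, -0.2456, 0.2801]
tool_rot: [-3.141, 0.002, -0.001]
ft_force: [1.4, 0.5, -0.7]
opening: 0.258
gripper_force: 35.1
```

move_arm:
  series:
    - {"fingers": 1, "x": 20, "y": 5, "z": 0, "spin": 0}
    - {"fingers": 1, "x": 35, "y": 0, "z": 0, "spin": 0}
    - {"fingers": 1, "x": 35, "y": 0, "z": 0, "spin": 0}
    - {"fingers": 1, "x": 15, "y": 0, "z": 0, "spin": 0}
    - {"fingers": 1, "x": 0, "y": 0, "z": 0, "spin": 0}

```text
time: 4.9
ee_pos: [0.5651, -0.2491, 0.2783]
tool_rot: [-3.14, 0.003, -0.001]
ft_force: [-0.4, 0.4, -0.9]
opening: 0.25
gripper_force: 35.4
```

Run:
```python
from h import *
s=ctrl.sense();print(s["ee_pos"],s["tool_rot"],s["ft_force"],s["opening"])
im=capture("wrist");cv2.imwrite("pics/w3.png",im)
print([wproj(p,s) for p in([.5645,-.1445,.2],[.5645,-.25,.2],[.5645,-.05,.2])])
```

```text
[ 0.56509461 -0.24907348  0.27826915] [-3.14032222e+00  3.47185779e-03 -7.52713903e-04] [-0.44016395  0.36280676 -0.86313594] 0.2500275412660566
[(np.float64(158.00285323214467), np.float64(248.34758405461724)), (np.float64(317.23857382719575), np.float64(248.94148566504106)), (np.float64(51.921443396204666), np.float64(247.1481425532442))]
```

View pics/w3.png

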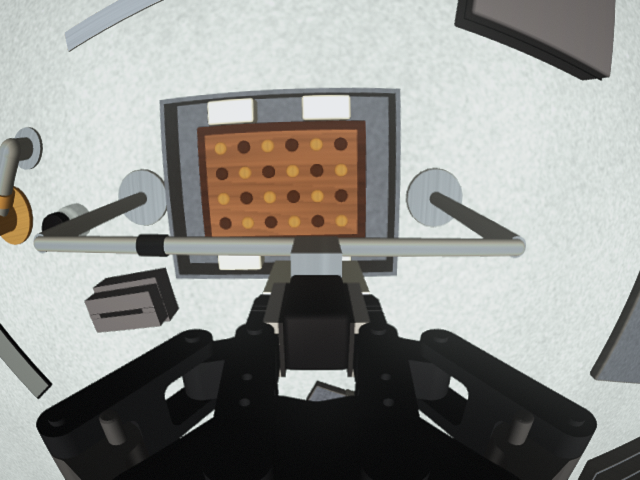

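The wrist picture shows the ring at (151,244.5) and the bar running from (45,243) to (515,246). The hanger is in the grip with its lip over the bar.

Run:
```python
from h import *
s=ctrl.sense();im=cv2.cvtColor(cv2.imread("pics/w3.png"),6).astype(int)
for u in(80,110,185,400,430,470):
    col=im[225:268,u];print(u,list(col[::2]))
for u,v in((42,243),(136,244.5),(151.5,244.5),(167,244.5),(520,246)):print(u,watz(u,v,.2,s))
```

```text
80 [np.int64(58), np.int64(58), np.int64(58), np.int64(56), np.int64(61), np.int64(109), np.int64(100), np.int64(145), np.int64(170), np.int64(169), np.int64(162), np.int64(162), np.int64(162), np.int64(156), np.int64(219), np.int64(215), np.int64(224), np.int64(226), np.int64(225), np.int64(223), np.int64(219), np.int64(222)]
110 [np.int64(216), np.int64(220), np.int64(223), np.int64(224), np.int64(226), np.int64(207), np.int64(95), np.int64(142), np.int64(168), np.int64(171), np.int64(166), np.int64(163), np.int64(166), np.int64(161), np.int64(213), np.int64(230), np.int64(227), np.int64(225), np.int64(230), np.int64(232), np.int64(222), np.int64(219)]
185 [np.int64(73), np.int64(62), np.int64(60), np.int64(55), np.int64(52), np.int64(48), np.int64(84), np.int64(130), np.int64(163), np.int64(175), np.int64(170), np.int64(164), np.int64(164), np.int64(167), np.int64(159), np.int64(66), np.int64(50), np.int64(50), np.int64(51), np.int64(49), np.int64(50), np.int64(48)]
400 [np.int64(228), np.int64(228), np.int64(229), np.int64(230), np.int64(226), np.int64(229), np.int64(183), np.int
[... 337 characters left out ...]
(105), np.int64(142), np.int64(171), np.int64(176), np.int64(171), np.int64(168), np.int64(168), np.int64(170), np.int64(162), np.int64(229), np.int64(228), np.int64(228), np.int64(229), np.int64(232), np.int64(231)]
470 [np.int64(71), np.int64(71), np.int64(167), np.int64(227), np.int64(225), np.int64(225), np.int64(224), np.int64(102), np.int64(139), np.int64(168), np.int64(177), np.int64(172), np.int64(168), np.int64(168), np.int64(170), np.int64(158), np.int64(220), np.int64(228), np.int64(229), np.int64(230), np.int64(230), np.int64(232)]
42 [ 0.5664 -0.0393  0.2   ]
136 [ 0.5657 -0.1276  0.2   ]
151.5 [ 0.5658 -0.1397  0.2   ]
167 [ 0.5658 -0.1513  0.2   ]
520 [ 0.5641 -0.3906  0.2   ]
```

move_arm:
  series:
    - {"fingers": 1, "x": 0, "y": 0, "z": 25, "spin": 0.4}
    - {"fingers": 1, "x": 0, "y": 0, "z": 22, "spin": 0}
    - {"fingers": 1, "x": 0, "y": 0, "z": 10, "spin": 0}
    - {"fingers": 1, "x": 0, "y": 0, "z": 0, "spin": 0}

```text
time: 5.35
ee_pos: [0.562, -0.2489, 0.2224]
tool_rot: [-3.14, 0.004, -0.011]
ft_force: [0.2, -0.0, -1.3]
opening: 0.252
gripper_force: 35.3
```

move_arm:
  series:
    - {"fingers": 1, "x": 0, "y": 0, "z": 2, "spin": 0}
    - {"fingers": 1, "x": 0, "y": 0, "z": 0, "spin": 0}

```text
time: 5.55
ee_pos: [0.5643, -0.2496, 0.2235]
tool_rot: [3.141, -0.002, -0.011]
ft_force: [-0.0, 0.0, -1.2]
opening: 0.258
gripper_force: 35.3
```

move_arm:
  series:
    - {"fingers": 1, "x": 0, "y": 0, "z": 2, "spin": 0}
    - {"fingers": 1, "x": 0, "y": 0, "z": 0, "spin": 0}

```text
time: 5.75
ee_pos: [0.5641, -0.2494, 0.2208]
tool_rot: [3.141, -0.001, -0.011]
ft_force: [-0.6, 0.2, -0.8]
opening: 0.252
gripper_force: 35.3
```

move_arm:
  series:
    - {"fingers": 1, "x": 0, "y": 0, "z": 1.5, "spin": 0}
    - {"fingers": 1, "x": 0, "y": 0, "z": 0, "spin": 0}

```text
time: 5.95
ee_pos: [0.5639, -0.2493, 0.2187]
tool_rot: [-3.142, 0.0, -0.011]
ft_force: [-0.0, -0.4, -1.2]
opening: 0.257
gripper_force: 35.3
```

Run:
```python
from h import *
s=ctrl.sense();print(s["ee_pos"],s["tool_rot"],s["ft_force"],s["opening"])
a=capture("scene")[130:280,200:360];b=capture("top")[180:270,370:546]
s2=ctrl.sense();print(s2["ee_pos"],s2["ft_force"])
a=cv2.resize(a,None,fx=3,fy=3,interpolation=2);b=cv2.resize(b,None,fx=4,fy=4,interpolation=2)
cv2.imwrite("pics/s4.png",a);cv2.imwrite("pics/t4.png",b)
```

```text
[ 0.56390466 -0.24925919  0.21871253] [-3.14155203e+00  1.31773712e-04 -1.06788181e-02] [-0.02009209 -0.42901944 -1.23182722] 0.25748166675232453
[ 0.56393908 -0.24928543  0.21875158] [ 0.67093311  0.41862845 -1.33130506]
```

View pics/s4.png

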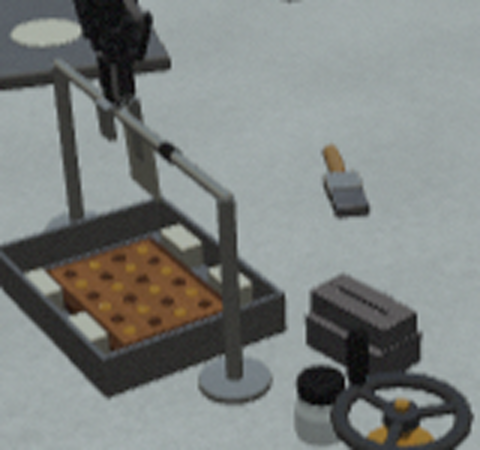

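move_arm:
  series:
    - {"fingers": 1, "x": 0, "y": 0, "z": 1.5, "spin": 0}
    - {"fingers": 1, "x": 0, "y": 0, "z": 0, "spin": 0}

```text
time: 6.25
ee_pos: [0.5641, -0.2494, 0.2175]
tool_rot: [3.141, -0.0, -0.011]
ft_force: [0.0, -0.5, -0.2]
opening: 0.258
gripper_force: 35.6
```

move_arm:
  series:
    - {"fingers": 1, "x": 0, "y": -10, "z": 0, "spin": 0}
    - {"fingers": 1, "x": 0, "y": -20, "z": 0, "spin": 0}
    - {"fingers": 1, "x": 0, "y": -20, "z": 0, "spin": 0}
    - {"fingers": 1, "x": 0, "y": -15, "z": 0, "spin": 0}
    - {"fingers": 1, "x": 0, "y": 0, "z": 0, "spin": 0}

```text
time: 6.75
ee_pos: [0.5647, -0.1818, 0.2175]
tool_rot: [-3.14, 0.0, -0.008]
ft_force: [0.1, 1.5, -0.8]
opening: 0.254
gripper_force: 35.5
```

Run:
```python
from h import *
s=ctrl.sense();print(s["ee_pos"],s["tool_rot"],s["ft_force"],s["opening"])
im=capture("wrist");cv2.imwrite("pics/w5.png",im)
for y in(-.13,-.14,-.15,-.194):print(y,wproj([.565,y,.2],s))
g=cv2.cvtColor(im,6).astype(int)
v=int(wproj([.565,-.14,.2],s)[1])
for r in range(v-10,v+9,3):print(r,list(map(int,g[r,180:300:3])))
```

```text
[ 0.56465706 -0.18175892  0.21750657] [-3.14037750e+00  6.23780266e-05 -7.64480658e-03] [ 0.11891997  1.54174961 -0.77905145] 0.25445397503930717
-0.13 (np.float64(207.76094232118788), np.float64(285.9164679917677))
-0.14 (np.float64(227.68330488165074), np.float64(286.2474674092308))
-0.15 (np.float64(248.14530630405045), np.float64(286.4884121715221))
-0.194 (np.float64(341.6175003307809), np.float64(286.33253198977513))
276 [170, 170, 171, 168, 167, 167, 164, 165, 165, 39, 40, 39, 39, 40, 40, 40, 40, 39, 39, 37, 40, 37, 36, 153, 153, 153, 153, 152, 152, 152, 151, 149, 150, 150, 149, 149, 151, 138, 25, 21]
279 [191, 191, 191, 190, 190, 189, 190, 189, 190, 40, 43, 42, 42, 42, 42, 41, 41, 41, 40, 39, 40, 40, 39, 184, 184, 184, 182, 183, 182, 182, 182, 182, 180, 181, 181, 180, 182, 54, 22, 24]
282 [187, 189, 189, 189, 189, 188, 189, 190, 189, 39, 42, 42, 42, 41, 43, 42, 42, 43, 42, 41, 42, 42, 39, 191, 190, 190, 190, 190, 191, 190, 189, 179, 154, 155, 156, 155, 151, 23, 24, 22]
285 [182, 181, 182, 182, 182, 181, 183, 182, 183, 38, 39, 41, 40, 40, 42, 40, 40, 40, 39, 41, 40, 40, 36, 185, 184, 183, 184, 184, 184, 184, 184, 86, 64, 65, 65, 44, 24, 24, 25, 23]
288 [182, 182, 182, 182, 181, 182, 181, 182, 183, 39, 41, 41, 38, 40, 40, 38, 38, 38, 37, 38, 38, 38, 36, 178, 180, 180, 180, 180, 180, 179, 180, 64, 64, 66, 67, 31, 25, 22, 23, 23]
291 [183, 185, 183, 185, 184, 184, 184, 183, 183, 45, 40, 40, 38, 40, 39, 40, 39, 41, 41, 39, 39, 37, 38, 177, 182, 181, 182, 183, 182, 182, 169, 64, 66, 66, 67, 24, 24, 22, 23, 20]
294 [71, 87, 102, 113, 123, 134, 143, 151, 169, 83, 40, 39, 37, 39, 39, 40, 39, 39, 39, 37, 38, 39, 38, 101, 183, 182, 182, 92, 96, 102, 95, 66, 68, 66, 62, 23, 22, 21, 21, 22]
```

move_arm:
  series:
    - {"fingers": 1, "x": 0, "y": -10, "z": 0, "spin": 0}
    - {"fingers": 1, "x": 0, "y": -10, "z": 0, "spin": 0}
    - {"fingers": 1, "x": 0, "y": -8, "z": 0, "spin": 0}
    - {"fingers": 1, "x": 0, "y": 0, "z": 0, "spin": 0}
    - {"fingers": 1, "x": 0, "y": 0, "z": 0, "spin": 0}

```text
time: 7.3
ee_pos: [0.565, -0.1554, 0.2174]
tool_rot: [-3.14, -0.0, -0.01]
ft_force: [-0.0, 1.4, 1.0]
opening: 0.249
gripper_force: 35.7
```

Run:
```python
from h import *
s=ctrl.sense();print(s["ee_pos"],s["tool_rot"],s["ft_force"],s["opening"])
im=capture("wrist");cv2.imwrite("pics/w6.png",im);s=ctrl.sense();print(s["ee_pos"])
y0=s["ee_pos"][1]
for d in(0,.01,.011,.015,.02,.025,.03):print(d,wproj([.565,y0+d,.206],s))
g=cv2.cvtColor(im,6).astype(int)
for r in range(250,300,4):print(r,list(map(int,g[r,230:350:3])))
cv2.imwrite("pics/w6c.png",cv2.resize(im[210:350,200:440],None,fx=3,fy=3,interpolation=2))
```

```text
[ 0.56503437 -0.15538551  0.21741061] [-3.14020547e+00 -2.23770195e-04 -9.89025493e-03] [-0.01268381  1.39647366  1.00515345] 0.24933326956532617
[ 0.56503429 -0.15564002  0.21744473]
0 (np.float64(315.37011793618296), np.float64(292.63590322408487))
0.01 (np.float64(293.26585128196297), np.float64(292.76362766719484))
0.011 (np.float64(291.06245823585107), np.float64(292.7693068436796))
0.015 (np.float64(282.2693172851553), np.float64(292.7792219965598))
0.02 (np.float64(271.33502568313656), np.float64(292.7630736322065))
0.025 (np.float64(260.4811054596894), np.float64(292.7157494886764))
0.03 (np.float64(249.72487600163151), np.float64(292.63799516750197))
250 [239, 235, 232, 233, 146, 122, 57, 59, 116, 138, 134, 132, 140, 132, 133, 142, 136, 58, 61, 60, 130, 65, 65, 64, 64, 64, 65, 65, 65, 64, 65, 67, 68, 66, 64, 65, 64, 101, 128, 129]
254 [235, 236, 233, 238, 146, 146, 56, 60, 96, 139, 134, 132, 137, 135, 135, 139, 139, 67, 66, 66, 151, 181, 183, 182, 184, 183, 182, 181, 180, 181, 183, 192, 192, 186, 183, 182, 182, 177, 64, 63]
258 [231, 236, 235, 237, 150, 142, 58, 58, 78, 136,
[... 1276 characters left out ...]

286 [181, 182, 182, 182, 183, 182, 183, 183, 183, 183, 175, 37, 41, 39, 52, 67, 67, 67, 59, 27, 24, 24, 22, 21, 23, 25, 23, 23, 22, 23, 23, 23, 21, 23, 22, 22, 24, 24, 28, 39]
290 [182, 182, 182, 181, 181, 181, 181, 181, 180, 180, 183, 35, 37, 37, 66, 67, 65, 65, 46, 24, 23, 22, 23, 22, 22, 22, 20, 22, 23, 22, 22, 23, 22, 23, 23, 22, 24, 25, 25, 26]
294 [179, 178, 179, 179, 180, 179, 181, 182, 183, 184, 115, 30, 32, 36, 66, 65, 66, 66, 26, 23, 24, 22, 23, 20, 21, 22, 20, 20, 21, 22, 22, 22, 22, 22, 22, 25, 23, 22, 24, 26]
298 [238, 236, 236, 237, 237, 198, 141, 67, 45, 28, 27, 26, 27, 51, 65, 65, 65, 66, 24, 22, 19, 22, 19, 21, 21, 20, 20, 19, 20, 21, 23, 20, 21, 19, 20, 22, 22, 24, 22, 25]
```

View pics/w6c.png

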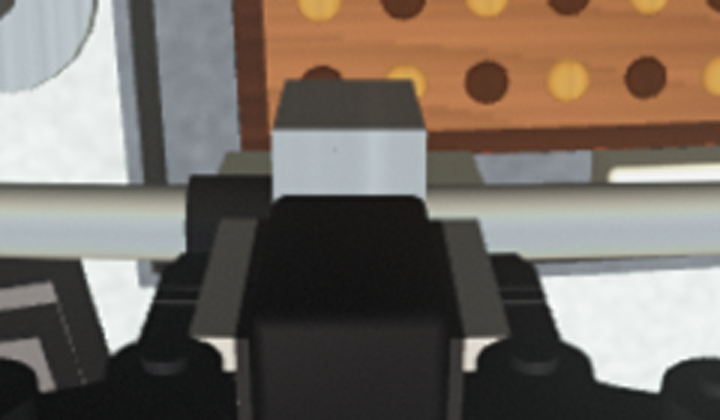

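The far edge of the ring is at crop (187,215) and the hook steel spans 291–341 in the full image. The hook is therefore 14.3 mm short of the ring centre.

move_arm:
  series:
    - {"fingers": 1, "x": 0, "y": -7.3, "z": 0, "spin": 0}
    - {"fingers": 1, "x": 0, "y": -7, "z": 0, "spin": 0}
    - {"fingers": 1, "x": 0, "y": 0, "z": 0, "spin": 0}
    - {"fingers": 1, "x": 0, "y": 0, "z": 0, "spin": 0}

```text
time: 7.75
ee_pos: [0.5652, -0.1412, 0.2174]
tool_rot: [-3.14, -0.0, -0.01]
ft_force: [0.3, 1.7, 2.2]
opening: 0.252
gripper_force: 35.8
```

Run:
```python
from h import *
s=ctrl.sense();print(s["ee_pos"],s["tool_rot"],s["ft_force"],s["opening"])
im=capture("wrist");g=cv2.cvtColor(im,6).astype(int)
for r in (266,270,274,278,282,286):print(r,list(map(int,g[r,270:304:1])),list(map(int,g[r,330:362:1])))
for d in(-.01,0,.01):print(d,wproj([.565,s["ee_pos"][1]+d,.206],s))
```

```text
[ 0.56517001 -0.14123262  0.2174382 ] [-3.14039928e+00 -2.97374300e-04 -1.00887734e-02] [0.30591734 1.6714274  2.2223231 ] 0.2520753301860992
266 [136, 134, 118, 97, 90, 91, 92, 89, 90, 91, 90, 89, 90, 90, 89, 89, 90, 90, 89, 90, 114, 172, 182, 181, 181, 182, 181, 181, 181, 181, 181, 181, 182, 181] [183, 181, 181, 181, 180, 180, 180, 180, 180, 181, 181, 175, 99, 88, 88, 88, 88, 88, 88, 89, 89, 90, 88, 88, 88, 88, 90, 90, 89, 94, 96, 97]
270 [122, 111, 93, 89, 90, 90, 91, 89, 89, 92, 90, 91, 90, 90, 88, 87, 89, 89, 88, 89, 114, 170, 182, 180, 182, 181, 182, 181, 181, 180, 181, 182, 181, 182] [182, 181, 182, 180, 181, 180, 180, 181, 180, 181, 180, 173, 97, 86, 87, 88, 89, 88, 86, 89, 89, 87, 87, 88, 88, 87, 88, 87, 88, 87, 120, 193]
274 [112, 111, 111, 110, 110, 111, 109, 109, 110, 109, 110, 109, 109, 109, 109, 108, 107, 110, 108, 109, 127, 172, 182, 171, 164, 162, 163, 162, 164, 163, 163, 163, 166, 164] [166, 164, 164, 163, 162, 162, 162, 161, 165, 174, 180, 174, 114, 108, 110, 110, 110, 109, 110, 110, 110, 111, 111, 110, 111, 112, 111, 114, 112, 112, 113, 112]
278 [165, 166, 164, 165
[... 376 characters left out ...]
, 148, 152, 148, 69, 27, 23, 26, 26, 28, 26, 25, 25, 25, 25, 26, 25, 24] [24, 24, 25, 24, 24, 24, 24, 23, 25, 25, 23, 31, 77, 146, 150, 149, 152, 157, 157, 156, 154, 156, 156, 155, 154, 154, 152, 152, 153, 173, 187, 189]
286 [182, 177, 145, 73, 64, 66, 67, 68, 67, 68, 66, 66, 68, 66, 58, 40, 25, 28, 27, 27, 26, 24, 23, 25, 25, 25, 25, 24, 26, 25, 23, 25, 24, 26] [24, 24, 24, 22, 24, 25, 22, 25, 24, 23, 25, 24, 25, 25, 27, 26, 27, 38, 57, 67, 65, 65, 66, 66, 66, 65, 67, 66, 64, 73, 135, 176]
-0.01 (np.float64(337.4907481496529), np.float64(292.6598269377211))
0 (np.float64(315.37316158410596), np.float64(292.91482467679214))
0.01 (np.float64(293.2745056942412), np.float64(293.04035939374245))
```

Neither side of the hook shows any ring, so it is centred within 1 mm. Releasing.

move_arm:
  series:
    - {"fingers": 0.3, "x": 0, "y": 0, "z": 0, "spin": 0}
    - {"fingers": 0.2, "x": 0, "y": 0, "z": 0, "spin": 0}
    - {"fingers": -1, "x": 0, "y": 0, "z": 0, "spin": 0}
    - {"fingers": -1, "x": 0, "y": 0, "z": 0, "spin": 0}
    - {"fingers": -1, "x": 0, "y": 0, "z": 0, "spin": 0}

```text
time: 8.3
ee_pos: [0.565, -0.1421, 0.2172]
tool_rot: [-3.142, 0.0, -0.011]
ft_force: [0.1, 0.6, 0.2]
opening: 0.892
gripper_force: 0.0
```

move_arm:
  series:
    - {"fingers": -1, "x": 0, "y": 0, "z": 0, "spin": 0}
    - {"fingers": -1, "x": 0, "y": 0, "z": -10, "spin": 0}
    - {"fingers": -1, "x": 0, "y": 0, "z": -20, "spin": 0}
    - {"fingers": -1, "x": 0, "y": 0, "z": -20, "spin": 0}
    - {"fingers": -1, "x": 0, "y": 0, "z": -25, "spin": 0}

```text
time: 8.8
ee_pos: [0.5648, -0.1419, 0.2932]
tool_rot: [-3.141, 0.001, -0.011]
ft_force: [1.3, -0.2, 0.0]
opening: 1.002
gripper_force: 0.0
```

Run:
```python
from h import *
s=ctrl.sense();print(s["ee_pos"],s["tool_rot"],s["ft_force"],s["opening"],s["joint_positions"])
im=capture("wrist");cv2.imwrite("pics/w7.png",im);g=cv2.cvtColor(im,6).astype(int)
for r in range(215,275,6):print(r,list(map(int,g[r,270:362:3])))
for z in(.206,.219,.255):print(z,[wproj([.565,s["ee_pos"][1]+d,z],s) for d in(-.011,0,.011)])
go([.5578,.1555,.25],0)
```

```text
[ 0.56475282 -0.14191845  0.29322307] [-3.14143546e+00  7.88599020e-04 -1.06749793e-02] [ 1.28057837 -0.19525771  0.02506189] 1.0017221475131814 [-2.46179040e-01  3.97941135e-01  3.84322283e-01  1.55798099e+00
 -3.11478748e-05  2.90608867e+00]
215 [53, 56, 100, 97, 98, 103, 101, 99, 100, 51, 61, 60, 60, 61, 59, 60, 61, 63, 61, 59, 59, 92, 99, 101, 119, 118, 97, 99, 97, 98, 85]
221 [59, 43, 102, 99, 93, 76, 74, 77, 74, 99, 137, 136, 137, 135, 137, 135, 137, 145, 139, 134, 135, 92, 74, 74, 74, 74, 84, 100, 99, 100, 67]
227 [72, 44, 101, 102, 77, 75, 74, 76, 76, 98, 136, 137, 136, 137, 136, 135, 138, 146, 139, 136, 136, 93, 73, 75, 74, 74, 75, 90, 90, 91, 92]
233 [117, 117, 117, 117, 118, 119, 119, 119, 119, 101, 21, 22, 24, 22, 22, 21, 22, 22, 21, 23, 22, 110, 119, 120, 120, 120, 120, 121, 120, 120, 120]
239 [137, 137, 138, 138, 137, 138, 136, 137, 138, 43, 23, 23, 23, 24, 24, 24, 24, 23, 24, 24, 23, 55, 136, 137, 137, 135, 136, 135, 136, 136, 137]
245 [138, 139, 137, 136, 136, 137, 137, 137, 136, 27, 23, 25, 27, 25, 24, 22, 25, 26, 26, 23, 25, 28, 137, 136, 137, 136, 138, 136, 136, 13
[... 502 characters left out ...]
7, 37, 36, 36, 37, 41, 49, 50, 56, 56, 57, 67, 67, 68]
0.206 [(np.float64(332.69269265629424), np.float64(243.65006855557425)), (np.float64(315.6323039431577), np.float64(243.83092391755986)), (np.float64(298.5795676531617), np.float64(244.00334329777533))]
0.219 [(np.float64(333.58979218197686), np.float64(249.7505569097373)), (np.float64(315.59488111053656), np.float64(249.94489933542428)), (np.float64(297.6088548180437), np.float64(250.12030386553818))]
0.255 [(np.float64(336.64985233699906), np.float64(270.7097665678718)), (np.float64(315.4668175463549), np.float64(270.95645017114737)), (np.float64(294.29783861308607), np.float64(271.1314995937082))]
x -8.7 y -297.8 z 48.5 mm, spin -0.61
```

move_arm:
  series:
    - {"fingers": -1, "x": 0, "y": 0, "z": 0, "spin": -8}
    - {"fingers": -1, "x": 0, "y": 0, "z": 0, "spin": -8}
    - {"fingers": -1, "x": 0, "y": 0, "z": 0, "spin": -8}
    - {"fingers": -1, "x": 0, "y": 0, "z": 0, "spin": -8}
    - {"fingers": -1, "x": 0, "y": 0, "z": 0, "spin": -8}

```text
time: 9.35
ee_pos: [0.5652, -0.142, 0.293]
tool_rot: [3.141, -0.001, 0.693]
ft_force: [-0.5, 0.4, -0.3]
opening: 0.998
gripper_force: 0.0
```

move_arm:
  series:
    - {"fingers": -1, "x": 0, "y": 0, "z": 0, "spin": -5.6}
    - {"fingers": -1, "x": 0, "y": 0, "z": 0, "spin": 0}

```text
time: 9.55
ee_pos: [0.5652, -0.142, 0.2929]
tool_rot: [3.141, -0.0, 0.785]
ft_force: [-0.6, -0.6, 0.6]
opening: 1.0
gripper_force: 0.0
```

Run:
```python
from h import *
s=ctrl.sense();print(s["ee_pos"],s["tool_rot"],s["ft_force"],s["opening"],s["joint_positions"])
go([.5578,.1555,.25])
```

```text
[ 0.56519761 -0.14200083  0.29290064] [ 3.14086996e+00 -4.33199557e-04  7.84939474e-01] [-0.62309257 -0.62950289  0.64696603] 1.0002767275050433 [-2.46146472e-01  3.97462208e-01  3.82785963e-01  1.55527750e+00
  2.42071082e-07  2.11050686e+00]
x 205.0 y -215.7 z 42.9 mm, spin 0.00
```

move_arm:
  series:
    - {"fingers": -1, "x": 29, "y": -31, "z": 0, "spin": 0}
    - {"fingers": -1, "x": 29, "y": -31, "z": 0, "spin": 0}
    - {"fingers": -1, "x": 29, "y": -31, "z": 0, "spin": 0}
    - {"fingers": -1, "x": 29, "y": -31, "z": 0, "spin": 0}
    - {"fingers": -1, "x": 29, "y": -31, "z": 0, "spin": 0}

```text
time: 10.05
ee_pos: [0.5579, 0.0717, 0.2929]
tool_rot: [3.141, -0.001, 0.782]
ft_force: [0.8, 0.2, 0.4]
opening: 0.998
gripper_force: 0.0
```

move_arm:
  series:
    - {"fingers": -1, "x": 30, "y": -31, "z": 0, "spin": 0}
    - {"fingers": -1, "x": 30, "y": -30, "z": 20, "spin": 0}
    - {"fingers": -1, "x": 0, "y": 0, "z": 20, "spin": 0}
    - {"fingers": -1, "x": 0, "y": 0, "z": 0, "spin": 0}

```text
time: 10.45
ee_pos: [0.5555, 0.1568, 0.2495]
tool_rot: [-3.139, 0.005, 0.786]
ft_force: [-0.6, -0.2, -0.7]
opening: 1.0
gripper_force: 0.0
```

Run:
```python
from h import *
s=ctrl.sense();print(s["ee_pos"],s["tool_rot"],s["ft_force"],s["joint_positions"])
im=capture("wrist")
for p in([.5578,.1555,.164],[.549,.2053,.107]):
    q=wproj(p,s);print(q);cv2.drawMarker(im,(int(q[0]),int(q[1])),(0,0,255),0,8)
cv2.imwrite("pics/w8.png",im)
```

```text
[0.55554455 0.15679606 0.24948075] [-3.13896878  0.00509048  0.78611919] [-0.57132471 -0.2186799  -0.74568575] [ 2.75188614e-01  3.96006804e-01  2.69494806e-01  1.45000775e+00
 -2.00395495e-04  2.63066933e+00]
(np.float64(319.8062270263819), np.float64(243.00198387238737))
(np.float64(265.8688536440166), np.float64(185.79036454553184))
```

View pics/w8.png

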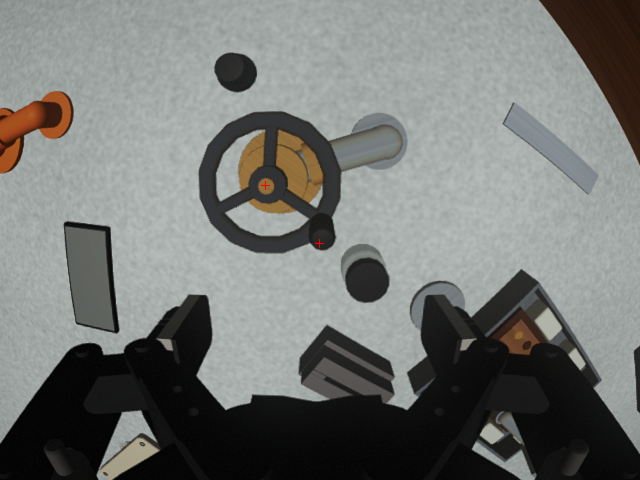

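The handle top is at about (322,237) and the wheel outline spans 199–341 by 111–252, so the wheel is centred at (270,182).

Run:
```python
from h import *
s=ctrl.sense();h=watz(322,237,.164,s);c=watz(270,182,.107,s);print(h,c,np.linalg.norm((h-c)[:2]),s["ee_pos"])
im=cv2.cvtColor(cv2.imread("pics/w8.png"),6)
go([h[0],h[1],.122])
```

```text
[0.5623 0.1562 0.164 ] [0.5543 0.2043 0.107 ] 0.048760742406161135 [0.55639087 0.15595234 0.25130013]
x 4.4 y 4.0 z 129.3 mm, spin 0.00
```

move_arm:
  series:
    - {"fingers": -1, "x": 2.8, "y": 2.8, "z": 25, "spin": 0}
    - {"fingers": -1, "x": 0, "y": 0, "z": 40, "spin": 0}
    - {"fingers": -1, "x": 0, "y": 0, "z": 40, "spin": 0}
    - {"fingers": -1, "x": 0, "y": 0, "z": 21, "spin": 0}
    - {"fingers": -1, "x": 0, "y": 0, "z": 0, "spin": 0}

```text
time: 11.0
ee_pos: [0.5597, 0.1538, 0.1241]
tool_rot: [-3.139, 0.005, 0.782]
ft_force: [-0.5, 0.1, -0.2]
opening: 1.003
gripper_force: 0.0
```

move_arm:
  series:
    - {"fingers": 1, "x": 0, "y": 0, "z": 0, "spin": 0}
    - {"fingers": 1, "x": 0, "y": 0, "z": 0, "spin": 0}
    - {"fingers": 1, "x": 0, "y": 0, "z": 0, "spin": 0}
    - {"fingers": 1, "x": 0, "y": 0, "z": 0, "spin": 0}
    - {"fingers": 1, "x": 0, "y": 0, "z": 0, "spin": 0}
  newtons: 35

```text
time: 11.5
ee_pos: [0.5617, 0.1568, 0.1277]
tool_rot: [-3.141, -0.003, 0.786]
ft_force: [-2.0, 0.7, 0.9]
opening: 0.197
gripper_force: 34.1
```

move_arm:
  series:
    - {"fingers": 1, "x": 0, "y": 0, "z": 0, "spin": 0}
    - {"fingers": 1, "x": 0, "y": 0, "z": 0, "spin": 0}
    - {"fingers": 1, "x": 0, "y": 0, "z": 0, "spin": 0}

```text
time: 11.8
ee_pos: [0.5617, 0.1568, 0.1277]
tool_rot: [-3.141, -0.003, 0.786]
ft_force: [-1.8, 2.4, 5.6]
opening: 0.198
gripper_force: 34.7
```

```bash
cat >> h.py <<'E'
def arc(c,step,n=5,r=.05,end=None):
    s=ctrl.sense();p=s["ee_pos"][:2]-c;a=np.arctan2(p[1],p[0]);y=s["tool_rot"][2]
    print("ang %.1f rad %.1f"%(np.degrees(a),1e3*np.hypot(*p)),s["ee_pos"].round(4),s["ft_force"].round(1),s["opening"].round(3),round(float(s["time"]),2))
    for i in range(1,n+1):
        b=a+np.radians(step*i);q=r*np.array([np.cos(b),np.sin(b)]);d=1e3*(q-p);p=q
        print("x %.1f y %.1f"%(d[0]*np.cos(y)+d[1]*np.sin(y),d[0]*np.sin(y)-d[1]*np.cos(y)))
E
python3 -c "
from h import *
arc(np.array([.552,.2055]),-15)"
```

```text
Traceback (most recent call last):
  File "h.py", line 22, in arc
    print("ang %.1f rad %.1f"%(np.degrees(a),1e3*np.hypot(*p)),s["ee_pos"].round(4),s["ft_force"].round(1),s["opening"].round(3),round(float(s["time"]),2))
                                                                                                           ^^^^^^^^^^^^^^^^^^
AttributeError: 'float' object has no attribute 'round'
```

```bash
sed -i 's/s\["opening"\].round(3)/round(s["opening"],3)/' h.py
python3 -c "
from h import *
arc(np.array([.552,.2055]),-15)"
```

```text
ang -78.7 rad 49.7 [0.5617 0.1568 0.1277] [-1.8  2.4  5.6] 0.198 11.8
x -10.0 y -8.3
x -7.3 y -10.8
x -4.2 y -12.4
x -0.9 y -13.0
x 2.5 y -12.8
```

move_arm:
  series:
    - {"fingers": 1, "x": -10, "y": -8.3, "z": 0, "spin": 0}
    - {"fingers": 1, "x": -7.3, "y": -10.8, "z": 0, "spin": 0}
    - {"fingers": 1, "x": -4.2, "y": -12.4, "z": 0, "spin": 0}
    - {"fingers": 1, "x": 0, "y": 0, "z": 0, "spin": 0}

```text
time: 12.2
ee_pos: [0.5234, 0.1641, 0.1276]
tool_rot: [-3.141, -0.002, 0.787]
ft_force: [-1.0, 1.8, 8.1]
opening: 0.201
gripper_force: 35.3
```

```bash
python3 -c "
from h import *
arc(np.array([.552,.2055]),-15)"
```

```text
ang -124.6 rad 50.3 [0.5234 0.1641 0.1276] [-1.   1.8  8.1] 0.201 12.2
x -0.4 y -13.1
x 2.8 y -12.8
x 6.0 y -11.6
x 8.8 y -9.7
x 11.0 y -7.1
```

move_arm:
  series:
    - {"fingers": 1, "x": -0.4, "y": -13.1, "z": 0, "spin": 0}
    - {"fingers": 1, "x": 2.8, "y": -12.8, "z": 0, "spin": 0}
    - {"fingers": 1, "x": 6, "y": -11.6, "z": 0, "spin": 0}
    - {"fingers": 1, "x": 8.8, "y": -9.7, "z": 0, "spin": 0}
    - {"fingers": 1, "x": 0, "y": 0, "z": 0, "spin": 0}

```text
time: 12.7
ee_pos: [0.5015, 0.2099, 0.1276]
tool_rot: [-3.14, -0.0, 0.787]
ft_force: [-3.3, 1.9, 10.1]
opening: 0.194
gripper_force: 35.7
```

```bash
python3 -c "
from h import *
arc(np.array([.552,.2055]),-8)"
```

```text
ang 175.0 rad 50.7 [0.5015 0.2099 0.1276] [-3.3  1.9 10.1] 0.194 12.7
x 6.1 y -3.6
x 6.2 y -3.3
x 6.6 y -2.4
x 6.8 y -1.4
x 7.0 y -0.5
```

move_arm:
  series:
    - {"fingers": 1, "x": 6.1, "y": -3.6, "z": -1, "spin": 0}
    - {"fingers": 1, "x": 6.2, "y": -3.3, "z": 0, "spin": 0}
    - {"fingers": 1, "x": 6.6, "y": -2.4, "z": 0, "spin": 0}

```text
time: 13.0
ee_pos: [0.5067, 0.2282, 0.1277]
tool_rot: [-3.139, 0.004, 0.786]
ft_force: [-5.9, -0.6, 7.7]
opening: 0.195
gripper_force: 35.5
```

```bash
python3 -c "
from h import *
arc(np.array([.552,.2055]),-8)"
```

```text
ang 153.3 rad 50.6 [0.5067 0.2282 0.1277] [-5.9 -0.6  7.7] 0.195 13.0
x 7.0 y -1.1
x 6.9 y -0.8
x 7.0 y 0.2
x 6.9 y 1.2
x 6.6 y 2.1
```

move_arm:
  series:
    - {"fingers": 1, "x": 7, "y": -1.1, "z": 0, "spin": 0}
    - {"fingers": 1, "x": 6.9, "y": -0.8, "z": 0, "spin": 0}
    - {"fingers": 1, "x": 7, "y": 0.2, "z": 0, "spin": 0}

```text
time: 13.3
ee_pos: [0.5206, 0.2451, 0.1277]
tool_rot: [-3.138, 0.003, 0.787]
ft_force: [-4.4, 0.8, 6.6]
opening: 0.203
gripper_force: 35.4
```

```bash
python3 -c "
from h import *
arc(np.array([.552,.2055]),-8)"
```

```text
ang 128.4 rad 50.6 [0.5206 0.2451 0.1277] [-4.4  0.8  6.6] 0.203 13.3
x 6.8 y 1.8
x 6.6 y 2.2
x 6.2 y 3.1
x 5.7 y 4.0
x 5.1 y 4.7
```

move_arm:
  series:
    - {"fingers": 1, "x": 6.8, "y": 1.8, "z": 0, "spin": 0}
    - {"fingers": 1, "x": 6.6, "y": 2.2, "z": 0, "spin": 0}
    - {"fingers": 1, "x": 6.2, "y": 3.1, "z": 0, "spin": 0}

```text
time: 13.6
ee_pos: [0.5402, 0.2544, 0.1277]
tool_rot: [-3.138, 0.001, 0.787]
ft_force: [-3.4, 1.2, 6.1]
opening: 0.195
gripper_force: 35.3
```

```bash
python3 -c "
from h import *
arc(np.array([.552,.2055]),-8)"
```

```text
ang 103.6 rad 50.3 [0.5402 0.2544 0.1277] [-3.4  1.2  6.1] 0.195 13.6
x 5.5 y 4.3
x 5.1 y 4.8
x 4.3 y 5.5
x 3.5 y 6.0
x 2.7 y 6.4
```

move_arm:
  series:
    - {"fingers": 1, "x": 5.5, "y": 4.3, "z": 0, "spin": 0}
    - {"fingers": 1, "x": 5.1, "y": 4.8, "z": 0, "spin": 0}
    - {"fingers": 1, "x": 4.3, "y": 5.5, "z": 0, "spin": 0}

```text
time: 13.9
ee_pos: [0.5616, 0.2546, 0.1277]
tool_rot: [-3.139, 0.0, 0.787]
ft_force: [-1.9, 1.6, 4.5]
opening: 0.2
gripper_force: 35.2
```

```bash
python3 -c "
from h import *
arc(np.array([.552,.2055]),-8)"
```

```text
ang 79.0 rad 50.1 [0.5616 0.2546 0.1277] [-1.9  1.6  4.5] 0.2 13.9
x 3.4 y 6.1
x 2.6 y 6.5
x 1.7 y 6.8
x 0.7 y 6.9
x -0.3 y 7.0
```

move_arm:
  series:
    - {"fingers": 1, "x": 3.4, "y": 6.1, "z": 0, "spin": 0}
    - {"fingers": 1, "x": 2.6, "y": 6.5, "z": 0, "spin": 0}
    - {"fingers": 1, "x": 1.7, "y": 6.8, "z": 0, "spin": 0}

```text
time: 14.2
ee_pos: [0.5809, 0.246, 0.1277]
tool_rot: [-3.139, 0.001, 0.787]
ft_force: [-2.5, 2.8, 5.7]
opening: 0.198
gripper_force: 35.2
```

```bash
python3 -c "
from h import *
arc(np.array([.552,.2055]),-8)"
```

```text
ang 54.5 rad 49.8 [0.5809 0.246  0.1277] [-2.5  2.8  5.7] 0.198 14.2
x 0.9 y 6.9
x -0.3 y 7.0
x -1.3 y 6.9
x -2.2 y 6.6
x -3.1 y 6.2
```

move_arm:
  series:
    - {"fingers": 1, "x": 0.9, "y": 6.9, "z": 0, "spin": 0}
    - {"fingers": 1, "x": -0.3, "y": 7, "z": 0, "spin": 0}
    - {"fingers": 1, "x": -1.3, "y": 6.9, "z": 0, "spin": 0}

```text
time: 14.5
ee_pos: [0.5947, 0.2305, 0.1277]
tool_rot: [-3.139, 0.001, 0.786]
ft_force: [-3.1, 1.9, 5.3]
opening: 0.199
gripper_force: 35.3
```

```bash
python3 -c "
from h import *
arc(np.array([.552,.2055]),-8)"
```

```text
ang 30.4 rad 49.5 [0.5947 0.2305 0.1277] [-3.1  1.9  5.3] 0.199 14.5
x -1.8 y 6.7
x -3.1 y 6.2
x -4.0 y 5.7
x -4.7 y 5.1
x -5.4 y 4.4
```

move_arm:
  series:
    - {"fingers": 1, "x": -1.8, "y": 6.7, "z": 0, "spin": 0}
    - {"fingers": 1, "x": -3.1, "y": 6.2, "z": 0, "spin": 0}
    - {"fingers": 1, "x": -4, "y": 5.7, "z": 0, "spin": 0}

```text
time: 14.8
ee_pos: [0.601, 0.2113, 0.1277]
tool_rot: [-3.138, 0.001, 0.787]
ft_force: [-5.7, 3.0, 6.8]
opening: 0.197
gripper_force: 35.3
```

```bash
python3 -c "
from h import *
arc(np.array([.552,.2055]),-8)"
```

```text
ang 6.8 rad 49.4 [0.601  0.2113 0.1277] [-5.7  3.   6.8] 0.197 14.8
x -4.2 y 5.5
x -5.4 y 4.5
x -5.9 y 3.7
x -6.4 y 2.8
x -6.7 y 1.9
```

move_arm:
  series:
    - {"fingers": 1, "x": -4.7, "y": 5, "z": 0, "spin": 0}
    - {"fingers": 1, "x": -5.4, "y": 4.5, "z": 0, "spin": 0}
    - {"fingers": 1, "x": -5.9, "y": 3.7, "z": 0, "spin": 0}

```text
time: 15.1
ee_pos: [0.5993, 0.1913, 0.1277]
tool_rot: [-3.138, 0.0, 0.787]
ft_force: [-3.4, 4.1, 5.5]
opening: 0.195
gripper_force: 35.3
```

```bash
python3 -c "
from h import *
arc(np.array([.5513,.2055]),-8)"
```

```text
ang -16.5 rad 50.0 [0.5993 0.1913 0.1277] [-3.4  4.1  5.5] 0.195 15.1
x -6.4 y 2.9
x -6.7 y 2.0
x -6.9 y 1.0
x -7.0 y 0.0
x -6.9 y -0.9
```

move_arm:
  series:
    - {"fingers": 1, "x": -6.4, "y": 2.9, "z": 0, "spin": 0}
    - {"fingers": 1, "x": -6.7, "y": 2, "z": 0, "spin": 0}
    - {"fingers": 1, "x": -6.9, "y": 1, "z": 0, "spin": 0}

```text
time: 15.4
ee_pos: [0.5949, 0.1813, 0.128]
tool_rot: [-3.134, -0.021, 0.791]
ft_force: [18.6, 34.2, -14.5]
opening: 0.198
gripper_force: 34.4
```

```bash
python3 -c "
from h import *
arc(np.array([.5513,.2055]),-8)"
```

```text
ang -29.0 rad 49.9 [0.5949 0.1813 0.128 ] [ 18.6  34.2 -14.5] 0.198 15.4
x -6.8 y 1.5
x -7.0 y 0.5
x -7.0 y -0.5
x -6.8 y -1.5
x -6.5 y -2.4
```

The stop is reached: about 39 N against the clockwise direction at −29°. I'll ease the push and hold for a moment.

move_arm:
  series:
    - {"fingers": 1, "x": 4, "y": -0.8, "z": 0, "spin": 0}
    - {"fingers": 1, "x": 0, "y": 0, "z": 0, "spin": 0}

```text
time: 15.6
ee_pos: [0.5953, 0.1819, 0.1278]
tool_rot: [-3.137, -0.012, 0.79]
ft_force: [6.4, 16.8, -1.9]
opening: 0.193
gripper_force: 36.1
```

move_arm:
  series:
    - {"fingers": 1, "x": 3, "y": -0.8, "z": 0, "spin": 0}
    - {"fingers": 1, "x": 0, "y": 0, "z": 0, "spin": 0}

```text
time: 15.8
ee_pos: [0.5954, 0.1821, 0.1278]
tool_rot: [-3.138, -0.006, 0.789]
ft_force: [2.4, 9.9, 1.4]
opening: 0.196
gripper_force: 36.6
```

```bash
python3 -c "
from h import *
arc(np.array([.5513,.2055]),8)"
```

```text
ang -27.9 rad 49.9 [0.5954 0.1821 0.1278] [2.4 9.9 1.4] 0.196 15.8
x 6.5 y -2.4
x 6.1 y -3.4
x 5.6 y -4.2
x 4.9 y -4.9
x 4.2 y -5.6
```

move_arm:
  series:
    - {"fingers": 1, "x": 0, "y": 0, "z": 0, "spin": 0}
    - {"fingers": 1, "x": 0, "y": 0, "z": 0, "spin": 0}
    - {"fingers": 1, "x": 0, "y": 0, "z": 0, "spin": 0}
    - {"fingers": 1, "x": 0, "y": 0, "z": 0, "spin": 0}
    - {"fingers": 1, "x": 0, "y": 0, "z": 0, "spin": 0}

```text
time: 16.3
ee_pos: [0.5954, 0.1821, 0.1278]
tool_rot: [-3.137, -0.007, 0.788]
ft_force: [2.9, 9.8, 1.5]
opening: 0.195
gripper_force: 36.5
```

```bash
python3 -c "
from h import *
arc(np.array([.5513,.2055]),20)"
```

```text
ang -27.9 rad 50.0 [0.5954 0.1821 0.1278] [2.9 9.8 1.5] 0.195 16.3
x 15.5 y -7.8
x 11.9 y -12.7
x 6.8 y -16.0
x 0.9 y -17.3
x -5.0 y -16.6
```

move_arm:
  series:
    - {"fingers": 1, "x": 17.3, "y": -8.5, "z": 0, "spin": 0}
    - {"fingers": 1, "x": 11.9, "y": -12.7, "z": 0, "spin": 0}
    - {"fingers": 1, "x": 6.8, "y": -16, "z": 0, "spin": 0}
    - {"fingers": 1, "x": 0.9, "y": -17.3, "z": 0, "spin": 0}
    - {"fingers": 1, "x": 0, "y": 0, "z": 0, "spin": 0}

```text
time: 16.8
ee_pos: [0.5814, 0.2454, 0.1278]
tool_rot: [-3.139, -0.003, 0.789]
ft_force: [1.0, 6.3, 3.5]
opening: 0.198
gripper_force: 36.9
```

```bash
python3 -c "
from h import *
arc(np.array([.5513,.2055]),22)"
```

```text
ang 53.0 rad 50.0 [0.5814 0.2454 0.1278] [1.  6.3 3.5] 0.198 16.8
x -6.2 y -18.1
x -12.5 y -14.4
x -17.0 y -8.7
x -19.0 y -1.7
x -18.3 y 5.5
```

move_arm:
  series:
    - {"fingers": 1, "x": -6.2, "y": -18.1, "z": 0, "spin": 0}
    - {"fingers": 1, "x": -12.5, "y": -14.4, "z": 0, "spin": 0}
    - {"fingers": 1, "x": -17, "y": -8.7, "z": 0, "spin": 0}
    - {"fingers": 1, "x": -19, "y": -1.7, "z": 0, "spin": 0}
    - {"fingers": 1, "x": 0, "y": 0, "z": 0, "spin": 0}

```text
time: 17.3
ee_pos: [0.5099, 0.2336, 0.1277]
tool_rot: [-3.138, 0.003, 0.786]
ft_force: [-6.6, 1.2, 7.6]
opening: 0.197
gripper_force: 37.5
```

```bash
python3 -c "
from h import *
arc(np.array([.5513,.2055]),24)"
```

```text
ang 145.8 rad 50.0 [0.5099 0.2336 0.1277] [-6.6  1.2  7.6] 0.197 17.3
x -19.2 y 8.0
x -14.2 y 15.2
x -6.8 y 19.6
x 1.7 y 20.7
x 10.0 y 18.2
```

move_arm:
  series:
    - {"fingers": 1, "x": -19.2, "y": 8, "z": 0, "spin": 0}
    - {"fingers": 1, "x": -14.2, "y": 15.2, "z": 0, "spin": 0}
    - {"fingers": 1, "x": -6.8, "y": 19.6, "z": 0, "spin": 0}
    - {"fingers": 1, "x": 1.7, "y": 20.7, "z": 0, "spin": 0}
    - {"fingers": 1, "x": 0, "y": 0, "z": 0, "spin": 0}

```text
time: 17.8
ee_pos: [0.5322, 0.1596, 0.1277]
tool_rot: [3.14, 0.001, 0.782]
ft_force: [1.2, -2.1, 5.5]
opening: 0.198
gripper_force: 37.2
```

```bash
python3 -c "
from h import *
arc(np.array([.5513,.2055]),24)"
```

```text
ang -112.6 rad 49.7 [0.5322 0.1596 0.1277] [ 1.2 -2.1  5.5] 0.198 17.8
x 11.6 y 17.2
x 17.7 y 10.8
x 20.6 y 2.7
x 19.9 y -5.9
x 15.8 y -13.5
```

move_arm:
  series:
    - {"fingers": 1, "x": 11.6, "y": 17.2, "z": 0, "spin": 0}
    - {"fingers": 1, "x": 17.7, "y": 10.8, "z": 0, "spin": 0}
    - {"fingers": 1, "x": 20.6, "y": 2.7, "z": 0, "spin": 0}
    - {"fingers": 1, "x": 19.9, "y": -5.9, "z": 0, "spin": 0}
    - {"fingers": 1, "x": 0, "y": 0, "z": 0, "spin": 0}

```text
time: 18.3
ee_pos: [0.6, 0.1952, 0.1277]
tool_rot: [3.14, -0.003, 0.786]
ft_force: [4.1, 1.4, 4.2]
opening: 0.195
gripper_force: 37.0
```

```bash
python3 -c "
from h import *
arc(np.array([.5513,.2055]),24)"
```

```text
ang -12.0 rad 49.8 [0.6    0.1952 0.1277] [4.1 1.4 4.2] 0.195 18.3
x 14.8 y -14.5
x 7.5 y -19.4
x -1.1 y -20.8
x -9.4 y -18.5
x -16.2 y -13.1
```

Now at +375.9°, with 344.1° to go.

move_arm:
  series:
    - {"fingers": 1, "x": 14.8, "y": -14.5, "z": 0, "spin": 0}
    - {"fingers": 1, "x": 7.5, "y": -19.4, "z": 0, "spin": 0}
    - {"fingers": 1, "x": -1.1, "y": -20.8, "z": 0, "spin": 0}
    - {"fingers": 1, "x": -9.4, "y": -18.5, "z": 0, "spin": 0}
    - {"fingers": 1, "x": 0, "y": 0, "z": 0, "spin": 0}

```text
time: 18.8
ee_pos: [0.5523, 0.2556, 0.1277]
tool_rot: [-3.139, 0.0, 0.788]
ft_force: [-2.6, 4.1, 5.9]
opening: 0.196
gripper_force: 37.3
```

```bash
python3 -c "
from h import *
arc(np.array([.5513,.2055]),24)"
```

```text
ang 88.8 rad 50.1 [0.5523 0.2556 0.1277] [-2.6  4.1  5.9] 0.196 18.8
x -17.3 y -11.6
x -20.5 y -3.7
x -20.2 y 4.9
x -16.5 y 12.7
x -9.9 y 18.3
```

move_arm:
  series:
    - {"fingers": 1, "x": -17.3, "y": -11.6, "z": 0, "spin": 0}
    - {"fingers": 1, "x": -20.5, "y": -3.7, "z": 0, "spin": 0}
    - {"fingers": 1, "x": -20.2, "y": 4.9, "z": 0, "spin": 0}
    - {"fingers": 1, "x": -16.5, "y": 12.7, "z": 0, "spin": 0}
    - {"fingers": 1, "x": 0, "y": 0, "z": 0, "spin": 0}

```text
time: 19.3
ee_pos: [0.5021, 0.1972, 0.1276]
tool_rot: [3.142, 0.003, 0.783]
ft_force: [-3.4, -2.9, 8.5]
opening: 0.2
gripper_force: 37.6
```

```bash
python3 -c "
from h import *
arc(np.array([.5513,.2055]),24)"
```

```text
ang -170.4 rad 49.9 [0.5021 0.1972 0.1276] [-3.4 -2.9  8.5] 0.2 19.3
x -8.3 y 19.1
x 0.3 y 20.8
x 8.7 y 18.9
x 15.6 y 13.7
x 19.9 y 6.2
```

move_arm:
  series:
    - {"fingers": 1, "x": -8.3, "y": 19.1, "z": 0, "spin": 0}
    - {"fingers": 1, "x": 0.3, "y": 20.8, "z": 0, "spin": 0}
    - {"fingers": 1, "x": 8.7, "y": 18.9, "z": 0, "spin": 0}
    - {"fingers": 1, "x": 15.6, "y": 13.7, "z": 0, "spin": 0}
    - {"fingers": 1, "x": 0, "y": 0, "z": 0, "spin": 0}

```text
time: 19.8
ee_pos: [0.5691, 0.1591, 0.1277]
tool_rot: [3.14, -0.002, 0.783]
ft_force: [2.8, -0.3, 4.8]
opening: 0.198
gripper_force: 37.2
```

```bash
python3 -c "
from h import *
arc(np.array([.5513,.2055]),14)"
```

```text
ang -69.0 rad 49.7 [0.5691 0.1591 0.1277] [ 2.8 -0.3  4.8] 0.198 19.8
x 11.5 y 3.8
x 12.2 y 0.6
x 12.0 y -2.4
x 11.0 y -5.2
x 9.4 y -7.7
```

move_arm:
  series:
    - {"fingers": 1, "x": 11.3, "y": 3.8, "z": 0, "spin": 0}
    - {"fingers": 1, "x": 11.9, "y": 0.8, "z": 0, "spin": 0}
    - {"fingers": 1, "x": 10, "y": -2, "z": 0, "spin": 0}
    - {"fingers": 1, "x": 0, "y": 0, "z": 0, "spin": 0}
    - {"fingers": 1, "x": 0, "y": 0, "z": 0, "spin": 0}

```text
time: 20.3
ee_pos: [0.5943, 0.1807, 0.1278]
tool_rot: [3.138, -0.003, 0.784]
ft_force: [5.9, -2.4, 3.7]
opening: 0.198
gripper_force: 37.0
```

```bash
python3 -c "
from h import *
arc(np.array([.5513,.2055]),1);go([.5955,.1822,.1277])"
```

```text
ang -29.9 rad 49.7 [0.5943 0.1807 0.1278] [ 5.9 -2.4  3.7] 0.198 20.3
x 0.9 y 0.1
x 0.8 y -0.3
x 0.8 y -0.3
x 0.8 y -0.3
x 0.8 y -0.3
x 1.9 y -0.2 z 0.1 mm, spin 0.00
```

move_arm:
  series:
    - {"fingers": 1, "x": 2, "y": -0.4, "z": 0, "spin": 0}
    - {"fingers": 1, "x": 0, "y": 0, "z": 0, "spin": 0}
    - {"fingers": 1, "x": 0, "y": 0, "z": 0, "spin": 0}

```text
time: 20.6
ee_pos: [0.5947, 0.1814, 0.1278]
tool_rot: [3.137, -0.0, 0.783]
ft_force: [3.7, -3.2, 4.9]
opening: 0.2
gripper_force: 37.1
```

Run:
```python
from h import *
arc(np.array([.5513,.2055]),1,1);go([.5955,.1822,.1277])
# hanger check in the top picture against the first one: ring / block columns
im=capture("top");cv2.imwrite("pics/t9.png",im);b=cv2.imread("pics/top0.png")
print("before",list(map(int,cv2.cvtColor(b,6)[211,405:455])));
for r in(203,207,211):print(r,list(map(int,cv2.cvtColor(im,6)[r,405:455])))
s=capture("scene");cv2.imwrite("pics/s9.png",s)
```

```text
ang -29.1 rad 49.7 [0.5947 0.1814 0.1278] [ 3.7 -3.2  4.9] 0.2 20.6
x 0.9 y 0.1
x 1.1 y -0.0 z 0.1 mm, spin 0.00
before [109, 110, 110, 110, 111, 109, 109, 110, 110, 107, 109, 111, 110, 108, 110, 110, 109, 114, 105, 71, 26, 29, 34, 31, 27, 31, 33, 37, 86, 113, 112, 108, 109, 111, 111, 109, 112, 107, 110, 109, 110, 110, 110, 110, 109, 112, 111, 111, 111, 111]
203 [44, 61, 82, 80, 79, 78, 77, 69, 69, 76, 78, 78, 77, 82, 80, 85, 77, 57, 33, 84, 114, 115, 107, 72, 41, 41, 39, 42, 37, 40, 36, 40, 38, 40, 66, 72, 49, 50, 51, 67, 81, 79, 78, 77, 73, 86, 101, 106, 106, 98]
207 [37, 43, 59, 74, 65, 65, 80, 97, 100, 99, 86, 66, 70, 71, 74, 64, 43, 37, 37, 34, 31, 23, 26, 23, 34, 40, 45, 47, 43, 43, 41, 41, 40, 45, 58, 63, 44, 29, 31, 50, 65, 65, 65, 62, 66, 59, 61, 65, 67, 67]
211 [110, 112, 112, 111, 111, 106, 108, 110, 112, 111, 112, 110, 108, 111, 108, 109, 113, 111, 110, 80, 32, 15, 27, 29, 33, 50, 48, 50, 44, 46, 46, 47, 40, 38, 87, 115, 112, 112, 109, 108, 108, 113, 111, 110, 111, 109, 110, 112, 113, 112]
```

move_arm:
  series:
    - {"fingers": 1, "x": 1.3, "y": -0.3, "z": 0, "spin": 0}
    - {"fingers": 1, "x": 0, "y": 0, "z": 0, "spin": 0}
    - {"fingers": 1, "x": 0, "y": 0, "z": 0, "spin": 0}
    - {"fingers": 1, "x": 0, "y": 0, "z": 0, "spin": 0}

```text
time: 21.1
ee_pos: [0.5952, 0.1822, 0.1277]
tool_rot: [3.137, 0.0, 0.783]
ft_force: [3.4, -5.1, 4.9]
opening: 0.199
gripper_force: 37.2
```

Run:
```python
from h import *
arc(np.array([.5513,.2055]),1,1);go([.5955,.1822,.1277])
```

```text
ang -27.9 rad 49.7 [0.5952 0.1822 0.1277] [ 3.4 -5.1  4.9] 0.199 21.1
x 0.9 y 0.0
x 0.2 y 0.2 z 0.0 mm, spin 0.00
```

```bash
python3 -c "
from rig import workorder
print(workorder.sign_off())"
```

```text
the job is handed in; nothing more can be done
None
```

The job is handed in, verdict not shown: the tag hanger hangs centred on the ring to within about 1 mm; the valve was turned clockwise to its stop, held there briefly, then backed off two full turns (handle back at the stop angle to within about 1°), and the gripper still holds the handle.

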